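# Index the label bottle to the third stop

### The arm

A 6-joint arm with a two-finger parallel gripper is mounted at the origin on a cart in front of the work surface, level with it; the furniture and walls round the work are solid. World frame = base frame: x ahead of the robot, y to its left, z up, the work surface at z = 0. Lengths are in mm, angles in rad, forces in N, time in s.
With the tool pointing down it reaches from about 275 to 825 mm from the base axis. Payload 5.2 kg.
Tool frame: the origin (TCP) lies between the finger pads; the fingertips stand 25 mm ahead of it and the grasp point (between the pads) lies 6 mm ahead of it (bot.nose_length is the distance from the TCP to the fingertips, in mm); z points along the fingers, y is the line along which they close (so a half turn about z gives the same grasp; the last joint's range is limited). The gripper opens to 93 mm and grips with 3 to 60 N. Pads are 15 mm wide; open, the fingers measure 128 mm over their backs; the gripper's body (75 mm by 188 mm) begins 65 mm behind the grasp point.
Start: joints at [1.026, 0.259, 1.535, -0, 1.348, -0.203], TCP at [184.329, 518.197, 243.653] pointing down, gripper open.
Joint ranges: [-3.14, 3.14], [-0.91, 2.08], [0.19, 2.58], [-1.22, 4.36], [0.22, 2.71], [-3.12, 3.12]. Speed limits (rad/s): [2.57, 2.57, 3.14, 3.14, 3.14, 3.14].

### API

Orientations are given as a unit quaternion [w, x, y, z].
In Python, from plant import bot gives the robot as it stands.
- The arm moves only by the tool move_arm, never from a script. Its argument "series" is one flat list of numbers, 7 for each row, row after row: the turn, a rotation vector about the tool's x, y, z in units of 1.5 rad (1.0 is 1.5 rad), then the shift along the tool's x, y, z in units of 0.05 m (1.0 is 0.05 m), then the opening, from -1 (shut) to 1 (fully open), so that 0 is half open. In form: [ax, ay, az, tx, ty, tz, grip, ax, ay, az, tx, ty, tz, grip, ...]. A call has 1 to 10 rows; each row shifts and turns the commanded pose from where the row before left it, along the tool's axes as they then stand; what a row does not reach is not made up. A row lasts 1/10 s, in which the tool goes at most 50 mm and 8.59 degrees, less where a joint would pass 70% of its speed; a pose out of reach is approached as far as the arm can. A call with a number of a shift or a turn outside -1 to 1 is refused whole. A call with a gripper value outside its range is refused whole. The fingers move at their own pace and stop on an object; "force" is the grip in N (left out, the last holds). Time passes only in rows, so rows that do not move let the fingers close. It gives the time, the measured TCP pose, the force, the opening and the grip force at its end, in the units of the state.
- bot.sense(): the state, without advancing time (a new reading comes with each control period).
- bot.camera(name): name is "scene" or "top"; returns (picture, depth): 480x640x3 uint8, blue, green, red; 480x640 float32, mm along the optical axis (not along the pixel's ray), 0 where there is no reading.
- bot.camera_params(name): a dict with "intrinsics" (3x3 intrinsics, pixels), "R" (3x3) and "t" (3): a world point X has camera coordinates R X + t. Camera axes: x right, y down, z forward; pixel columns grow to the right and rows downward; lengths in mm; the calibration is good to about 2 mm. A picture is of the moment at which its call begins. camera_params takes no time and is no camera call.
- bot.job_done(): hands the job in; it is judged then, once.
The state is a dict: "clock": time; "qpos": joint angles; "joint_vel": joint speeds; "effort": joint torques, N m; "position": TCP position; "tcp_rot": TCP orientation; "wrist_force": force on the tool from outside, world axes, zero at the start; "torque": the same for the moment, N m; "opening": opening from 0.0 (shut) to 1.0 (fully open); "gripper_force": force on a finger pad.
Only numpy, scipy, OpenCV 4.12 (cv2) and the standard library are available. Lean on these libraries where they do the work, as an engineer would, in place of code of your own. Each camera call takes 0.05 s, during which the arm holds its last target. There are 200 camera calls.

### The job

Swing the clear guard of the bottle-turning fixture wide open (square to how it closes, or nearly) by its red upright handle. Then grip the black bar knob beneath and turn it clockwise, seen from above, one click at a time, resting half a second in each stop, up to the third click from where it stands at home and no further. Finish still holding the bar between the fingers in that third stop, with the guard left open and the soap jug, clear cup and spray bottle undisturbed.

Things in the scene. Friction and masses are not known exactly. Their poses are not given: they have to be found in the camera images.
- indexer: Bottle-turning fixture, fixed to the table: grey base plate 285 x 310 x 12 mm, green 125 mm square index housing, top at 32 mm. Origin: on the table (z = 0) below the knob's axis; x points back to the bottle lying on rollers (145 mm behind the knob axis, top at 105 mm; green gearbox at its right end, 117 mm high), y to the left. Placed and turned a little differently each time.
- guard_hinge (a point): Point on the upright hinge axis of the guard, 110 mm above the table, at x = +30, y = +110 mm in the indexer frame. The steel post and barrel there are 20 mm thick and 122 mm high.
- guard (a joint): Angle of the swing guard in rad: 0 shut over the knob, growing as its free end swings towards the robot, clockwise seen from above, to its end at 1.75. It begins shut or up to 0.3 ajar and stays where it is left (stiff hinge, about 1 N at the handle).
- guard_plate (a point): Middle of the top of the swing guard: a clear plate 140 x 160 mm with front and right skirts and yellow edge strips, on a steel strap from the hinge; lower edge 57 mm, top 110 mm above the table. Shut, it covers the knob: 85 mm to the front, 55 mm to the back, 85 mm to the right and 75 mm to the left of the knob's axis. The point moves with the guard.
- guard_pull: Red upright round handle on the guard's free front corner, 20 mm in diameter above a 28 mm foot 5 mm high, 49 mm high in all, standing on the guard's top; origin on its axis 24 mm below its upper end, 131 mm above the table, 192 mm from the hinge axis. It turns with the guard and can pivot within a pinch from above.
- index_knob (a joint): Angle of the knob in rad: 0 at home (it starts there), growing clockwise seen from above. Spring stops every 24 degrees: the first at 0.419, the second at 0.838, the third at 1.257, the fourth at 1.676. About 0.09 N m (less or more by a third) lifts it out of a stop; half way between two stops it drops on into the next. The bottle turns with it.
- grip_bar: Black bar grip of the knob, 62 mm long, 16 mm wide, 38 mm high, upper end 88 mm above the table, white pointer line at one end. Origin in its middle, 68 mm above the table, on the knob's upright axis; x lies along the bar from the pointer end to the other, y across its width. Turns with the knob; at home its x is 0.628 rad anticlockwise of the indexer's x. Hub 40 mm across below it, top at 51 mm.
- index_plate (a point): Centre of the top of the steel plate under the bar, 100 mm across, 40 mm above the table, turning with the knob. Round it on the housing is a painted mark for each stop: the home mark long and yellow, the next four short and white; the pointer end of the bar looks at the mark of the stop it is in.
- soap_jug: White soap jug, 83 x 133 x 294 mm, loose, left of the fixture; origin under its centre.
- clear_cup: Thin clear cup upside down, 72 mm across, 81 mm high, 12 g, loose, front right of the fixture; origin under its centre.
- spray_bottle: Spray bottle with black and yellow trigger head, 60 x 118 x 278 mm, loose, at the right; origin under its centre.

How it is judged (in metres and radians):
On the way, in this order (a step that is already met when the one before it is completed fails the run):
1. the guard is being swung by its red handle, between 0.5 and 1.2 rad open, the fingers on the handle (value of joint guard between 0.5 and 1.2 rad and contact force between the fingers and guard_pull above 0.3 N), for 0.1 s.
2. the guard is open by more than 1.2 rad and the knob still at home (value of joint guard above 1.2 rad and value of joint index_knob between -0.15 and 0.15 rad), for 0.2 s.
3. the knob, gripped, rests in its first stop (value of joint guard above 1.2 rad and contact force between the fingers and grip_bar above 2 N and value of joint index_knob between 0.279 and 0.559 rad), for 0.25 s.
4. the knob, gripped, rests in its second stop (value of joint guard above 1.2 rad and contact force between the fingers and grip_bar above 2 N and value of joint index_knob between 0.698 and 0.978 rad), for 0.25 s.
5. the knob, gripped, rests in its third stop (value of joint guard above 1.2 rad and contact force between the fingers and grip_bar above 2 N and value of joint index_knob between 1.147 and 1.367 rad), for 0.25 s.
At the end, for the whole second after the job is handed in: The knob is at its third stop (1.257 rad within 0.11) and still, held between the fingers (grasp point within 25 mm of the bar's middle, more than 2 N on the bar), with the guard open by more than 1.2 rad (all of step 5 and distance between the grasp point and grip_bar below 0.025 m and velocity of joint index_knob between -0.1 and 0.1 rad/s); the arm keeps its last pose, push and grip.
It fails at once if the knob is turned past the third stop (more than 1.5 rad) (value of joint index_knob above 1.5 rad).
It fails at once if the soap jug, the clear cup or the spray bottle is shifted by more than 30 mm (distance of any of soap_jug, clear_cup, spray_bottle from where it was at the start of the episode above 0.03 m).
It also fails if it takes over 58 s, if anything falls off the work surface, if the arm or the gripper's body presses on something with over 40 N, if the wrist force passes 120 N, or if a joint passes its speed limit or range.

## Working session

There is one attempt and no reset: what is moved stays moved. The work goes in short steps, Python scripts to look and compute and a tool call to move; the robot and the scene stay as the last step left them, time stands still between calls to the robot, and variables do not carry over. Pictures are saved under pics/ and viewed, at most 10 in all, crops included, and the job is handed in when it is done.

Besides the shell and the picture viewer there is one more tool, called by a JSON object that holds its "method" and its "body". move_arm: Moves the arm, as the interface text tells. Its arguments: {"type":"object","properties":{"series":{"type":"array"},"force":{"type":"number"}},"required":["series"]}

```bash
ls; mkdir -p pics
python3 - <<'E'
from plant import bot
import cv2,numpy as np
for n in("scene","top"):
    p,d=bot.camera(n); cv2.imwrite(f"pics/{n}0.png",p); np.save(f"{n}0.npy",d)
    c=bot.camera_params(n); print(n,c)
print(bot.sense(),bot.nose_length)
E
```

```text
pics
scene {'intrinsics': array([[585.982437  ,   0.        , 315.00084986],
       [  0.        , 585.982437  , 242.1902248 ],
       [  0.        ,   0.        ,   1.        ]]), 'R': array([[-0.90527115, -0.42480551, -0.00494164],
       [-0.31315334,  0.67510773, -0.66795549],
       [ 0.2870873 , -0.60313335, -0.74418482]]), 't': array([ 501.51474047,  234.26093324, 1788.88785549])}
top {'intrinsics': array([[433.55361657,   0.        , 321.2011555 ],
       [  0.        , 433.55361657, 239.22123488],
       [  0.        ,   0.        ,   1.        ]]), 'R': array([[ 0.02331553, -0.99972727, -0.0013312 ],
       [-0.99358999, -0.02302503, -0.11067419],
       [ 0.11061336,  0.0039031 , -0.99385585]]), 't': array([ -23.26893651,  574.31890056, 1424.2833172 ])}
{'clock': 0.1, 'qpos': array([ 1.02621088e+00,  2.59294788e-01,  1.53591472e+00,  6.99554606e-06,
        1.34797125e+00, -2.02828032e-01]), 'joint_vel': array([-3.33658939e-05, -1.37486490e-03, -2.49300720e-03,  1.54901848e-03,
        1.89033690e-04, -5.48212614e-04]), 'effort': array([ 3.34481090e-03, -4.38206613e+01, -2.84645408e+01,  7.19551323e-02,
        3.62386450e-02, -9.58033320e-05]), 'position': array([184.10003995, 517.83386966, 242.91115983]), 'tcp_rot': array([-2.93058709e-04,  1.70049034e-01,  9.85435282e-01, -7.38001285e-04]), 'wrist_force': array([-0.28132268, -0.09480118,  0.52105602]), 'torque': array([0.01213696, 0.00703288, 0.03627566]), 'gripper_force': 0.0, 'opening': 0.9966705652126835} 25.0
```

View pics/scene0.png

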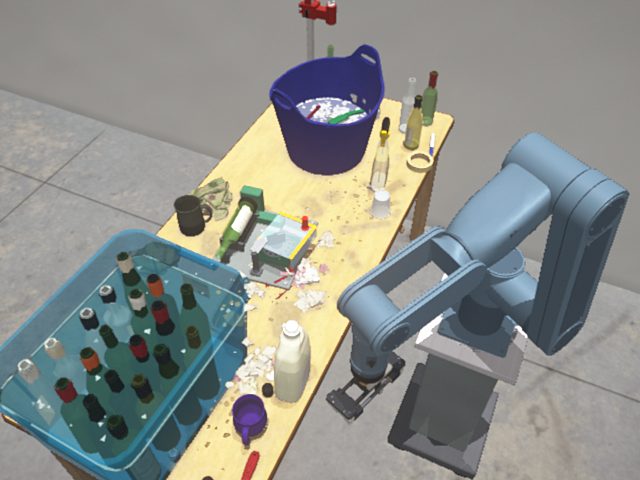

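View pics/top0.png

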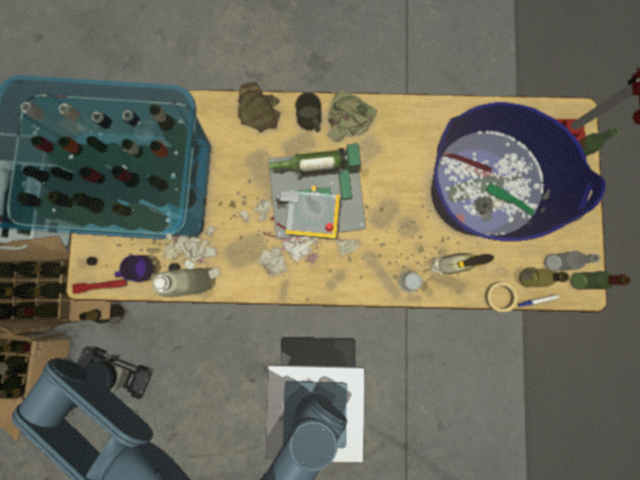

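The scene view shows the fixture at about (265,240), with the red handle at (305,222). In the top view the fixture is at about (318,195), the handle at (329,227), the cup at (411,281), the jug at (185,281) and the spray bottle at (465,262). Next I'll enlarge the fixture.

Run:
```python
import cv2,numpy as np
a=cv2.imread("pics/top0.png")[135:245,260:380]; b=cv2.imread("pics/scene0.png")[180:290,210:330]
def g(im,x0,y0):
    o=cv2.resize(im,None,fx=5,fy=5,interpolation=cv2.INTER_CUBIC)
    for i in range(0,120,10): cv2.putText(o,str(x0+i),(i*5,8),0,.3,(0,0,255)); cv2.line(o,(i*5,10),(i*5,14),(0,0,255))
    for i in range(0,110,10): cv2.putText(o,str(y0+i),(0,i*5+4),0,.3,(0,0,255))
    return o
cv2.imwrite("pics/topc.png",g(a,260,135)); cv2.imwrite("pics/scenec.png",g(b,210,180))
```

```text
(no output)
```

View pics/topc.png

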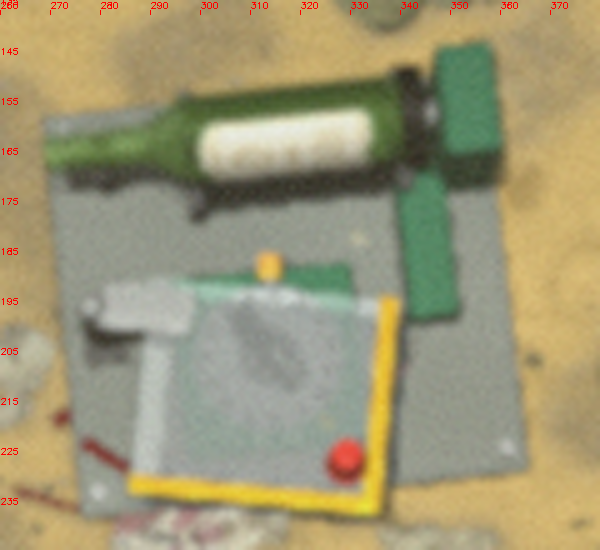

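View pics/scenec.png

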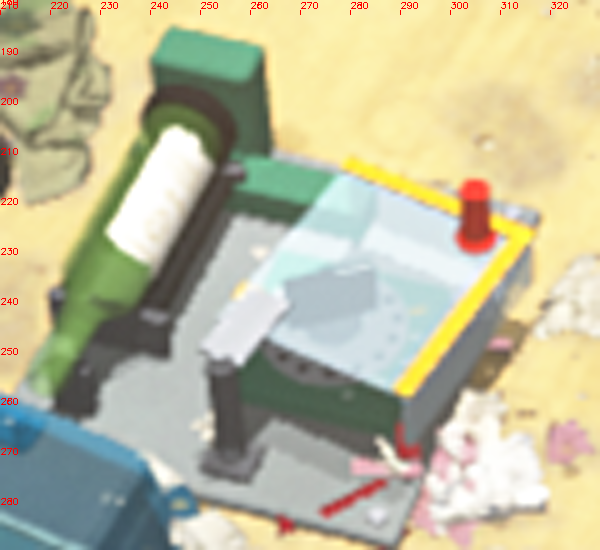

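```bash
cat > h.py <<'E'
import numpy as np
from plant import bot
P={n:bot.camera_params(n) for n in("scene","top")}
def bp(n,u,v,z):
    c=P[n];d=c["R"].T@np.linalg.inv(c["intrinsics"])@[u,v,1];o=-c["R"].T@c["t"]
    return o+d*(z-o[2])/d[2]
def pix(n,X):
    c=P[n];q=c["intrinsics"]@(c["R"]@np.asarray(X,float)+c["t"]);return q[:2]/q[2]
E
python3 - <<'E'
from h import *
np.set_printoptions(precision=1,suppress=True)
C=lambda u,v:(260+u/5,135+v/5); S=lambda u,v:(210+u/5,180+v/5)
L=[("plateBL",C(42,118),"top",12),("plateFL",C(85,517),"top",12),("plateFR",C(527,468),"top",12),
("plateFRs",S(540,212),"scene",12),("plateFLs",S(400,543),"scene",12),
("hinge",C(93,307),"top",122),("hinge_s",S(228,340),"scene",122),
("bar",C(268,350),"top",88),("bar_s",S(332,293),"scene",88),("barA",C(235,308),"top",88),("barB",C(300,387),"top",88),
("pull",C(347,453),"top",155),("pull_s",S(476,186),"scene",155),("gcornR",C(375,507),"top",110),("gcornRs",S(530,232),"scene",110),("gcornBR",C(390,300),"top",110),("gcornL",C(130,485),"top",110),("gcornLs",S(402,392),"scene",110),
("cup",(411.5,281),"top",81),("cups",(381,195),"scene",81)]
R={}
for k,p,n,z in L: R[k]=bp(n,*p,z); print(k,R[k])
import math
for a,b in(("plateFL","plateBL"),("plateFR","plateFL"),("bar","hinge"),("barB","barA"),("gcornR","gcornL"),("gcornR","gcornBR"),("hinge","pull")):
    d=R[b]-R[a]; print(a,b,np.linalg.norm(d[:2]),math.atan2(d[1],d[0]))
print("nominal knob-hinge angle",math.atan2(110,30),math.hypot(110,30))
E
```

```text
plateBL [854.7 180.3  12. ]
plateFL [576.2 140.7  12. ]
plateFR [ 616.9 -159.8   12. ]
plateFRs [ 614.  -152.8   12. ]
plateFLs [572.  147.8  12. ]
hinge [698.7 128.6 122. ]
hinge_s [699.  124.7 122. ]
bar [680.   17.2  88. ]
bar_s [674.6  35.8  88. ]
barA [707.3  39.5  88. ]
barB [656.1  -4.2  88. ]
pull [603.8 -34.7 155. ]
pull_s [602.6 -32.  155. ]
gcornR [576.  -53.9 110. ]
gcornRs [572.5 -48.4 110. ]
gcornBR [710.2 -60.9 110. ]
gcornL [586.5 102.4 110. ]
gcornLs [586.6 108.1 110. ]
cup [ 441.1 -303.    81. ]
cups [ 442.8 -304.7   81. ]
plateFL plateBL 281.2180712387962 0.14115152206379136
plateFR plateFL 303.29107306097734 1.7051978017176452
bar hinge 112.90587558184498 1.404279990808158
barB barA 67.33180303014224 0.7054860213648506
gcornR gcornL 156.57628537308318 1.5037546293548116
gcornR gcornBR 134.34321543323512 -0.05202606749528926
hinge pull 188.83040626602877 -2.09724188331573
nominal knob-hinge angle 1.3045442776439713 114.0175425099138
```

The plate edges and the hinge-to-knob line give a yaw of about 0.13. The hinge is at (699,126) and the handle at (603.5,-33.5), 189 mm from the hinge against a nominal 192. The knob is near (682,15) and the guard about 0.19 rad ajar. I'll rise, turn and go over the handle.

{"method": "move_arm", "body": {"series": [0,0,-0.09,0,0,-0.6,1,0,0,-0.09,0,0,-0.6,1,0,0,-0.09,0,0,-0.6,1,0,0,-0.09,0,0,-0.6,1,0,0,-0.09,0,0,-0.6,1,0,0,0,0,0,0,1]}}

```text
clock: 0.7
position: [184.9, 519.2, 397.9]
tcp_rot: [0.002, -0.167, 0.986, 0.003]
wrist_force: [-0.9, 0.3, 0.7]
opening: 1.001
gripper_force: 0.0
```

{"method": "move_arm", "body": {"series": [0,0,0,-0.22,-0.66,0,1,0,0,0,-0.22,-0.66,0,1,0,0,0,-0.22,-0.66,0,1,0,0,0,-0.22,-0.66,0,1,0,0,0,-0.22,-0.66,0,1,0,0,0,-0.22,-0.66,0,1,0,0,0,-0.22,-0.66,0,1,0,0,0,-0.22,-0.66,0,1,0,0,0,-0.22,-0.66,0,1,0,0,0,-0.22,-0.66,0,1]}}

```text
clock: 1.7
position: [396.5, 241.0, 392.3]
tcp_rot: [-0.001, -0.165, 0.986, -0.0]
wrist_force: [0.6, -0.0, -0.4]
opening: 0.999
gripper_force: 0.0
```

{"method": "move_arm", "body": {"series": [0,0,0,-0.22,-0.66,0,1,0,0,0,-0.22,-0.66,0,1,0,0,0,-0.22,-0.66,0,1,0,0,0,-0.22,-0.66,0,1,0,0,0,-0.22,-0.66,0,1,0,0,0,-0.22,-0.66,0,1,0,0,0,-0.22,-0.66,0,1,0,0,0,-0.22,-0.66,0,1,0,0,0,-0.22,-0.66,0,1,0,0,0,0,0,0,1]}}

```text
clock: 2.7
position: [588.5, -9.5, 390.5]
tcp_rot: [-0.002, -0.163, 0.987, 0.0]
wrist_force: [-0.4, 0.8, -0.5]
opening: 0.997
gripper_force: 0.0
```

{"method": "move_arm", "body": {"series": [0,0,0,-0.13,-0.55,0,1,0,0,0,0,0,0.8,1,0,0,0,0,0,0.8,1,0,0,0,0,0,0.8,1,0,0,0,0,0,0.8,1,0,0,0,0,0,0.4,1,0,0,0,0,0,0,1,0,0,0,0,0,0,1]}}

```text
clock: 3.5
position: [601.7, -29.3, 213.7]
tcp_rot: [-0.0, -0.166, 0.986, 0.0]
wrist_force: [0.8, -0.2, 0.3]
opening: 0.999
gripper_force: 0.0
```

Run:
```python
from h import *
import cv2
s=bot.sense();print(s["position"],s["qpos"])
o=[]
for n in("top","scene"):
    p,d=bot.camera(n)
    u=pix(n,[603.5,-33.5,150]).astype(int)
    c=p[u[1]-40:u[1]+40,u[0]-50:u[0]+50]; print(n,u-[50,40],pix(n,s["position"]+[0,0,-6]))
    o.append(cv2.resize(c,None,fx=4,fy=4,interpolation=cv2.INTER_CUBIC))
cv2.imwrite("pics/p1.png",np.hstack(o))
```

```text
[601.72412149 -29.32557004 213.65728064] [-2.33740348e-01  3.73040183e-01  1.44809285e+00  1.26431291e-04
  1.32139094e+00 -2.13743368e+00]
top [278 185] [327.88557325 223.74199171]
scene [255 177] [304.79641977 206.00769536]
```

View pics/p1.png

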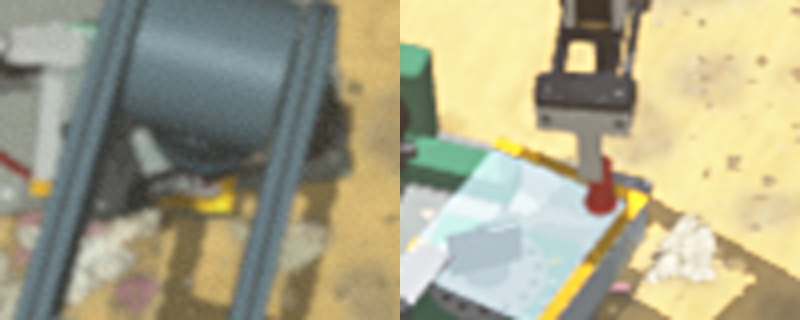

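The near finger stands just in front of the red handle at crop (600,185), as it should. Next I'll descend and close.

{"method": "move_arm", "body": {"series": [0,0,0,0,-0.09,0,1,0,0,0,0,0,0.4,1,0,0,0,0,0,0.4,1,0,0,0,0,0,0.4,1,0,0,0,0,0,0.14,1,0,0,0,0,0,0,-1,0,0,0,0,0,0,-1,0,0,0,0,0,0,-1,0,0,0,0,0,0,-1,0,0,0,0,0,0,-1], "force": 15}}

```text
clock: 4.6
position: [603.9, -34.1, 147.4]
tcp_rot: [0.001, -0.166, 0.986, -0.0]
wrist_force: [-0.3, 0.4, 0.8]
opening: 0.618
gripper_force: 0.0
```

{"method": "move_arm", "body": {"series": [0,0,0,0,0,0,-1,0,0,0,0,0,0,-1,0,0,0,0,0,0,-1]}}

```text
clock: 4.9
position: [603.5, -34.1, 146.7]
tcp_rot: [-0.0, -0.166, 0.986, -0.0]
wrist_force: [-0.3, -0.4, -0.6]
opening: 0.361
gripper_force: 0.0
```

{"method": "move_arm", "body": {"series": [0,0,0,0,0,0,-1,0,0,0,0,0,0,-1,0,0,0,0,0,0,-1,0,0,0,0,0,0,-1]}}

```text
clock: 5.3
position: [603.6, -33.7, 146.6]
tcp_rot: [0.0, -0.166, 0.986, 0.0]
wrist_force: [1.2, 2.7, -0.7]
opening: 0.208
gripper_force: 15.0
```

```bash
cat > arc.py <<'E'
from h import *
import sys
from scipy.spatial.transform import Rotation as Ro
n,da=int(sys.argv[1]),float(sys.argv[2]); H=np.array([699,126.5])
s=bot.sense();R=Ro.from_quat(np.roll(s["tcp_rot"],-1)).as_matrix()
p=s["position"][:2];a=np.arctan2(*(p-H)[::-1]);print(p,a,np.hypot(*(p-H)),s["opening"],s["gripper_force"],s["wrist_force"])
for i in range(n):
    a-=da/n;q=H+192*np.array([np.cos(a),np.sin(a)]);d=R.T[:, :2]@(q-p);p=q
    print(np.round(d/50,2),np.round(q,1))
E
python3 arc.py 20 1.36
```

```text
[603.61085284 -33.69329157] -2.1078729772287597 186.44296731270526 0.20808535334408473 14.999859074887354 [ 1.20273004  2.73905198 -0.73248558]
[ 0.25  0.13 -0.  ] [589.8 -31.4]
[0.15 0.22 0.  ] [579.3 -23.6]
[0.13 0.23 0.  ] [569.4 -15.1]
[0.12 0.23 0.  ] [560.1  -6. ]
[0.1  0.24 0.  ] [551.4   3.7]
[0.08 0.25 0.  ] [543.4  14. ]
[0.07 0.25 0.  ] [536.1  24.9]
[0.05 0.26 0.  ] [529.6  36.2]
[0.03 0.26 0.  ] [523.8  47.9]
[0.01 0.26 0.  ] [518.9  60. ]
[-0.    0.26  0.  ] [514.8  72.4]
[-0.02  0.26  0.  ] [511.5  85. ]
[-0.04  0.26  0.  ] [509.1  97.9]
[-0.06  0.25  0.  ] [507.6 110.8]
[-0.07  0.25  0.  ] [507.  123.9]
[-0.09  0.24  0.  ] [507.3 136.9]
[-0.11  0.24  0.  ] [508.4 149.9]
[-0.12  0.23  0.  ] [510.5 162.8]
[-0.14  0.22  0.  ] [513.4 175.5]
[-0.15  0.21  0.  ] [517.1 188. ]
```

Gripped, at 15 N and 19 mm opening. Next, the arc.

{"method": "move_arm", "body": {"series": [0,0,0,0.17,0.2,0,-1,0,0,0,0.15,0.22,0,-1,0,0,0,0.13,0.23,0,-1,0,0,0,0.12,0.23,0,-1,0,0,0,0.1,0.24,0,-1,0,0,0,0.08,0.25,0,-1,0,0,0,0.07,0.25,0,-1]}}

```text
clock: 6.0
position: [536.9, 29.4, 146.5]
tcp_rot: [-0.001, -0.166, 0.986, -0.0]
wrist_force: [-1.5, -2.9, -0.8]
opening: 0.216
gripper_force: 15.0
```

```bash
python3 arc.py 10 0.9; ls
```

```text
[536.867844    29.37966592] -2.6018943708711904 188.99522560064642 0.2156390649838315 15.000800102425274 [-1.48577351 -2.9474251  -0.76876449]
[0.11 0.33 0.  ] [526.1  43. ]
[ 0.02  0.34 -0.  ] [519.3  58.9]
[-0.01  0.35 -0.  ] [513.9  75.3]
[-0.04  0.34 -0.  ] [510.1  92.2]
[-0.07  0.34 -0.  ] [507.8 109.3]
[-0.1   0.33 -0.  ] [507.  126.6]
[-0.13  0.32 -0.  ] [507.8 143.8]
[-0.16  0.31 -0.  ] [510.1 160.9]
[-0.18  0.29 -0.  ] [514.  177.8]
[-0.21  0.28 -0.  ] [519.3 194.2]
arc.py
h.py
pics
scene0.npy
top0.npy
```

{"method": "move_arm", "body": {"series": [0,0,0,0.07,0.32,0,-1,0,0,0,0.03,0.34,0,-1,0,0,0,-0.01,0.35,0,-1,0,0,0,-0.04,0.34,0,-1,0,0,0,-0.07,0.34,0,-1]}}

```text
clock: 6.5
position: [510.6, 111.1, 146.5]
tcp_rot: [-0.0, -0.166, 0.986, 0.0]
wrist_force: [0.7, -2.4, -4.2]
opening: 0.21
gripper_force: 15.0
```

{"method": "move_arm", "body": {"series": [0,0,0,-0.1,0.33,0,-1,0,0,0,-0.13,0.32,0,-1,0,0,0,-0.16,0.31,0,-1,0,0,0,-0.18,0.29,0,-1,0,0,0,-0.21,0.28,0,-1,0,0,0,0,0,0,-1,0,0,0,0,0,0,-1]}}

```text
clock: 7.2
position: [522.5, 195.6, 146.5]
tcp_rot: [-0.001, -0.167, 0.986, 0.001]
wrist_force: [-3.8, 2.8, -0.8]
opening: 0.209
gripper_force: 15.0
```

```bash
python3 arc.py 1 0.1
```

```text
[522.45848126 195.5623788 ] 2.768698685448121 189.56930132378992 0.2092335656338137 15.000754577340558 [-3.84038413  2.76314765 -0.75648913]
[-0.23  0.31  0.  ] [528.1 213.9]
```

Guard angle is now about 1.6 rad. Releasing and lifting clear.

{"method": "move_arm", "body": {"series": [0,0,0,0,0,0,0.3,0,0,0,0,0,0,0.3,0,0,0,0,0,0,0.3,0,0,0,0,0,0,0.3,0,0,0,0,0,0,0.3,0,0,0,0,0,-0.6,0.3,0,0,0,0,0,-0.8,0.3,0,0,0,0,0,-0.8,0.3,0,0,0,0,0,-0.8,0.3,0,0,0,0,0,-0.6,0.3]}}

```text
clock: 8.2
position: [523.8, 194.2, 329.6]
tcp_rot: [0.002, -0.166, 0.986, -0.0]
wrist_force: [-0.2, -0.6, 0.3]
opening: 0.653
gripper_force: 0.0
```

{"method": "move_arm", "body": {"series": [0,0,0,0.3,0.8,0,0.3,0,0,0,0.3,0.8,0,0.3,0,0,0,0.3,0.8,0,0.3,0,0,0,0.3,0.8,0,0.3]}}

```text
clock: 8.6
position: [413.4, 326.7, 326.8]
tcp_rot: [0.0, -0.165, 0.986, 0.0]
wrist_force: [0.2, 0.7, 0.0]
opening: 0.653
gripper_force: 0.0
```

Run:
```python
from h import *
import cv2
o=[]
for n in("top","scene"):
    p,d=bot.camera(n); np.save(n+"1.npy",d); cv2.imwrite(f"pics/{n}2.png",p)
    u=pix(n,[670,30,88]).astype(int)
    c=p[u[1]-50:u[1]+50,u[0]-40:u[0]+40]; print(n,u-[40,50])
    o.append(cv2.resize(c,None,fx=5,fy=5,interpolation=cv2.INTER_CUBIC))
cv2.imwrite("pics/p2.png",np.hstack(o)); print(bot.sense()["position"],bot.sense()["qpos"])
```

```text
top [269 157]
scene [238 187]
[411.08219993 329.06674687 327.12291764] [ 0.46167481  0.17254485  1.44298521  0.00205021  1.52578691 -1.44748521]
```

View pics/p2.png

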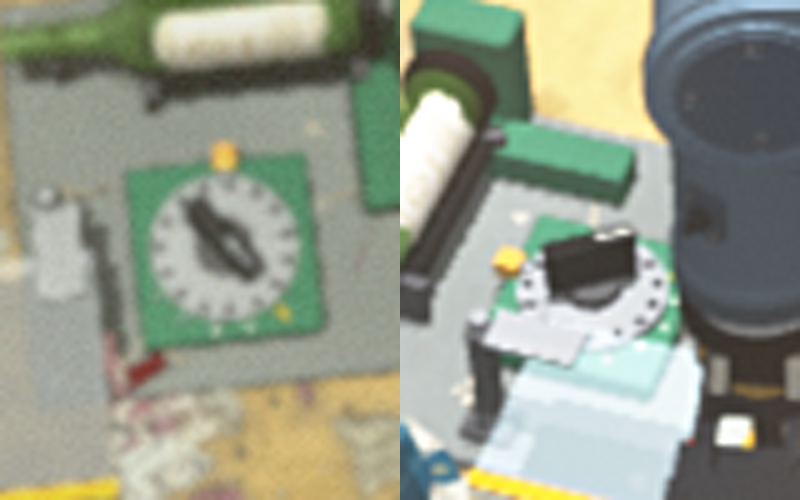

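The guard is open: its yellow edge is at lower left and the strap runs left of the knob. In the top crop the bar runs from (195,208) to (252,272), with the pointer aimed at the yellow mark at (283,312). The disc centre is at (225,247). Next, refine the knob pose.

Run:
```python
from h import *
import math
np.set_printoptions(precision=1,suppress=True)
C=lambda u,v:(269+u/5,157+v/5); S=lambda u,v:(238+(u-400)/5,187+v/5)
B=lambda u,v,z:bp("top",*C(u,v),z)
k=[B(125,172,32),B(305,155,32),B(327,328,32),B(145,347,32)]
print("housing",np.mean(k,0),[(np.linalg.norm(k[i]-k[i-1]),math.atan2(*(k[i-1]-k[i])[1::-1])) for i in range(4)])
print("disc",B(225,247,40),"bar",B(223.5,240,88),"disc_s",bp("scene",*S(595,290),40),"bar_s",bp("scene",*S(590,246),88))
a,b=B(195,208,88),B(252,272,88);print("bardir",math.atan2(*(a-b)[1::-1]),np.linalg.norm(a-b))
m=B(283,312,32);print("homemark dir from disc",math.atan2(*(B(225,247,40)-m)[1::-1]))
# jug position and depth check of bar top
for n in ("top","scene"):
    d=np.load(n+"1.npy")
    v,u=np.indices(d.shape); c=P[n]; K=c["intrinsics"]
    X=np.stack([(u-K[0,2])/K[0,0]*d,(v-K[1,2])/K[1,1]*d,d],-1).reshape(-1,3)
    W=(X-c["t"])@c["R"]
    q=W[(d.ravel()>0)&(abs(W[:,2]-88)<8)&(np.hypot(W[:,0]-681,W[:,1]-16)<45)]
    print(n,len(q),q.mean(0) if len(q) else "", [math.atan2(e[1],e[0]) for e in np.linalg.svd(q[:,:2]-q[:,:2].mean(0),full_matrices=False)[2][:1]] if len(q)>3 else "")
```

```text
housing [683.8  16.7  32. ] [(np.float64(120.9965093730403), -2.9996957199025913), (np.float64(122.9989338836639), 1.6897882598176566), (np.float64(119.87118533095752), 0.14518044555103063), (np.float64(123.37185845449544), -1.4426069522835723)]
disc [684.4  16.9  40. ] bar [680.   16.9  88. ] disc_s [682.1  22.8  40. ] bar_s [680.7  27.   88. ]
bardir 0.7444718469834121 56.36102160776351
homemark dir from disc 0.7608281936204172
top 93 [684.6  18.5  86.5] [-2.389017727534269]
scene 93 [682.7  25.3  86.2] [0.7794147321754389]
```

{"method": "move_arm", "body": {"series": [0,0,0,-0.3,-0.8,0,0.3,0,0,0,-0.3,-0.8,0,0.3,0,0,0,-0.3,-0.8,0,0.3,0,0,0,-0.3,-0.8,0,0.3,0,0,-0.095,0,0,0,0.3,0,0,-0.095,0,0,0,0.3,0,0,-0.095,0,0,0,0.3,0,0,0,0,0,0,0.3]}}

```text
clock: 9.5
position: [523.9, 193.3, 326.5]
tcp_rot: [-0.0, -0.371, 0.929, -0.0]
wrist_force: [-0.1, 0.3, 0.7]
opening: 0.647
gripper_force: 0.0
```

{"method": "move_arm", "body": {"series": [0,0,0,0.02,-0.79,0,0.3,0,0,0,0.02,-0.79,0,0.3,0,0,0,0.02,-0.79,0,0.3,0,0,0,0.02,-0.79,0,0.3,0,0,0,0.02,-0.79,0,0.3,0,0,0,0.02,-0.79,0,0.3,0,0,0,0,0,0,0.3,0,0,0,0,0,0,0.3]}}

```text
clock: 10.3
position: [682.7, 17.3, 325.6]
tcp_rot: [-0.001, -0.369, 0.929, 0.0]
wrist_force: [0.2, 0.1, -0.3]
opening: 0.648
gripper_force: 0.0
```

```bash
cat > rel.py <<'E'
from h import *
import math,sys
from scipy.spatial.transform import Rotation as Ro
s=bot.sense();R=Ro.from_quat(np.roll(s["tcp_rot"],-1)).as_matrix()
y=math.atan2(R[1,1],R[0,1]);T=np.array([683,18.5,81])
print(s["clock"],s["position"],"shift",np.round(R.T@(T-s["position"])/50,3),"yang",y,"z",R[:,2],s["qpos"],s["opening"],s["gripper_force"],s["wrist_force"],s["torque"])
E
python3 rel.py
```

```text
10.3 [682.6964137   17.28017253 325.59706428] shift [-0.026  0.007  4.892] yang 2.326705959089719 z [-1.58152153e-03  3.71508834e-04 -9.99998680e-01] [-1.37736312e-01  4.76805416e-01  1.02114429e+00  1.51264748e-04
  1.64526050e+00 -2.46443175e+00] 0.6477503113442179 0.0 [ 0.15411028  0.12457375 -0.27110507] [ 0.10410613  0.01007549 -0.00132206]
```

{"method": "move_arm", "body": {"series": [0,0,0,-0.02,0,0.8,0.3,0,0,0,0,0,0.8,0.3,0,0,0,0,0,0.8,0.3,0,0,0,0,0,0.6,0.3,0,0,0,0,0,0.6,0.3,0,0,0,0,0,0.6,0.3,0,0,0,0,0,0.4,0.3,0,0,0,0,0,0.2,0.3,0,0,0,0,0,0,0.3]}}

```text
clock: 11.2
position: [682.0, 20.2, 85.7]
tcp_rot: [-0.001, -0.371, 0.929, 0.001]
wrist_force: [-1.2, 0.3, -0.1]
opening: 0.65
gripper_force: 0.0
```

```bash
python3 rel.py;  python3 - <<'E'
from h import *
import cv2
o=[]
for n in("top","scene"):
    p,d=bot.camera(n)
    u=pix(n,[670,30,88]).astype(int)
    c=p[u[1]-50:u[1]+50,u[0]-40:u[0]+40]
    o.append(cv2.resize(c,None,fx=5,fy=5,interpolation=cv2.INTER_CUBIC))
cv2.imwrite("pics/p3.png",np.hstack(o))
E
```

```text
11.2 [681.97279297  20.23230292  85.7214372 ] shift [ 0.009 -0.039  0.094] yang 2.331470197014467 z [-2.40228802e-03  4.77684141e-04 -9.99997000e-01] [-1.33540180e-01  6.19156242e-01  1.37352940e+00  1.68158657e-04
  1.15135152e+00 -2.46508046e+00] 0.6502989654922215 0.0 [-1.17048085  0.33091605 -0.11685979] [0.08335965 0.01251682 0.02117606]
```

View pics/p3.png

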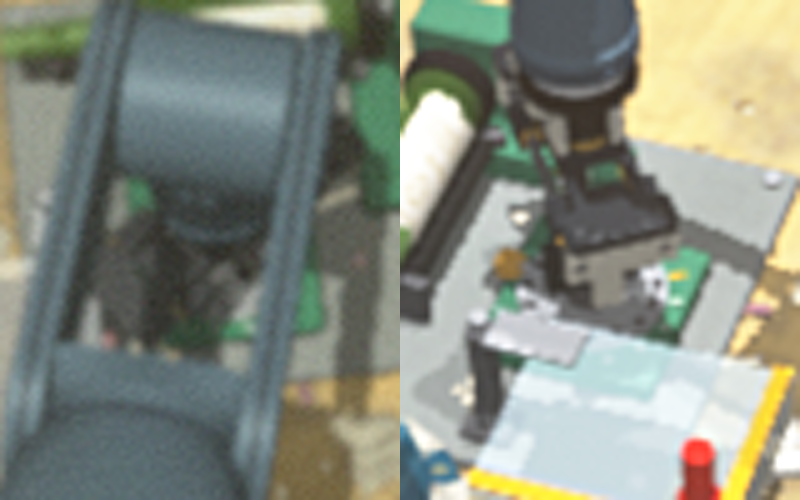

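In the scene crop the near finger stands in front of the bar, with no contact force. I'll lower 4 mm and close.

{"method": "move_arm", "body": {"series": [0,0,0,0,-0.03,0.08,0.3,0,0,0,0,0,0,-1,0,0,0,0,0,0,-1,0,0,0,0,0,0,-1,0,0,0,0,0,0,-1,0,0,0,0,0,0,-1,0,0,0,0,0,0,-1,0,0,0,0,0,0,-1,0,0,0,0,0,0,-1], "force": 35}}

```text
clock: 12.2
position: [683.2, 19.1, 82.6]
tcp_rot: [-0.001, -0.371, 0.928, 0.001]
wrist_force: [-3.1, 3.3, 2.7]
opening: 0.17
gripper_force: 35.0
```

```bash
python3 rel.py
```

```text
12.2 [683.17842701  19.14960585  82.63818907] shift [ 0.012 -0.007  0.033] yang 2.3318042369935696 z [-0.00219397  0.00136696 -0.99999666] [-1.35351824e-01  6.24004622e-01  1.37301388e+00  1.16116654e-03
  1.14693277e+00 -2.46763569e+00] 0.1697892034050272 34.996984004974365 [-3.12840034  3.28689637  2.68850378] [ 0.59946454  0.58222959 -0.02313801]
```

Gripped (15.8 mm, 35 N). First click.

{"method": "move_arm", "body": {"series": [0,0,0.07,0,0,0,-1,0,0,0.07,0,0,0,-1,0,0,0.07,0,0,0,-1,0,0,0.07,0,0,0,-1,0,0,0,0,0,0,-1,0,0,0,0,0,0,-1,0,0,0,0,0,0,-1,0,0,0,0,0,0,-1,0,0,0,0,0,0,-1,0,0,0,0,0,0,-1]}}

```text
clock: 13.2
position: [682.8, 19.8, 82.6]
tcp_rot: [-0.001, -0.17, 0.985, 0.001]
wrist_force: [-4.8, 4.9, 2.6]
opening: 0.167
gripper_force: 35.0
```

```bash
python3 rel.py
```

```text
13.2 [682.77809011  19.79739681  82.63840713] shift [ 0.004 -0.026  0.033] yang 1.9120123229728292 z [-0.0029501   0.00216135 -0.99999331] [-1.34827899e-01  6.23794966e-01  1.37340645e+00  1.91403003e-03
  1.14760578e+00 -2.04763218e+00] 0.16741051970891835 34.99765992164612 [-4.83429895  4.92090499  2.64142215] [ 0.8263642   0.6986929  -0.01814002]
```

Turned 0.420 rad with near-zero torque about z, so it is seated in stop 1. Second click.

{"method": "move_arm", "body": {"series": [0,0,0.07,0,0,0,-1,0,0,0.07,0,0,0,-1,0,0,0.07,0,0,0,-1,0,0,0.07,0,0,0,-1,0,0,0,0,0,0,-1,0,0,0,0,0,0,-1,0,0,0,0,0,0,-1,0,0,0,0,0,0,-1,0,0,0,0,0,0,-1,0,0,0,0,0,0,-1]}}

```text
clock: 14.2
position: [682.7, 20.6, 82.6]
tcp_rot: [-0.002, 0.039, 0.999, 0.002]
wrist_force: [-6.1, 6.9, 4.0]
opening: 0.169
gripper_force: 35.0
```

```bash
python3 rel.py
```

```text
14.2 [682.69979088  20.57344617  82.63282883] shift [-0.009 -0.041  0.033] yang 1.492188681758583 z [-0.00304341  0.00320504 -0.99999023] [-0.13422161  0.62374625  1.37351536  0.00303662  1.14777773 -1.6276665 ] 0.1694028037126529 34.99756872653961 [-6.06247137  6.87541485  4.00890151] [1.14760754 0.69297452 0.01728196]
```

{"method": "move_arm", "body": {"series": [0,0,0.07,0,0,0,-1,0,0,0.07,0,0,0,-1,0,0,0.07,0,0,0,-1,0,0,0.068,0,0,0,-1,0,0,0,0,0,0,-1,0,0,0,0,0,0,-1,0,0,0,0,0,0,-1,0,0,0,0,0,0,-1,0,0,0,0,0,0,-1,0,0,0,0,0,0,-1]}}

```text
clock: 15.2
position: [682.9, 21.3, 82.6]
tcp_rot: [-0.002, 0.245, 0.969, 0.002]
wrist_force: [-3.8, 9.5, 3.4]
opening: 0.172
gripper_force: 35.0
```

```bash
python3 rel.py;  python3 - <<'E'
from h import *
import cv2
p,d=bot.camera("scene")
cv2.imwrite("pics/p4.png",cv2.resize(p[150:400,200:460],None,fx=2.3,fy=2.3,interpolation=cv2.INTER_CUBIC))
E
```

```text
15.2 [682.90450569  21.32818117  82.62739878] shift [-0.029 -0.049  0.032] yang 1.0753421075939746 z [-0.00251613  0.0041761  -0.99998811] [-0.13359606  0.62381112  1.37341165  0.00417212  1.14742314 -1.21066324] 0.1722798369384595 34.99734342098236 [-3.82686969  9.49265954  3.36931821] [ 1.45054966  0.5605137  -0.03945463]
```

View pics/p4.png

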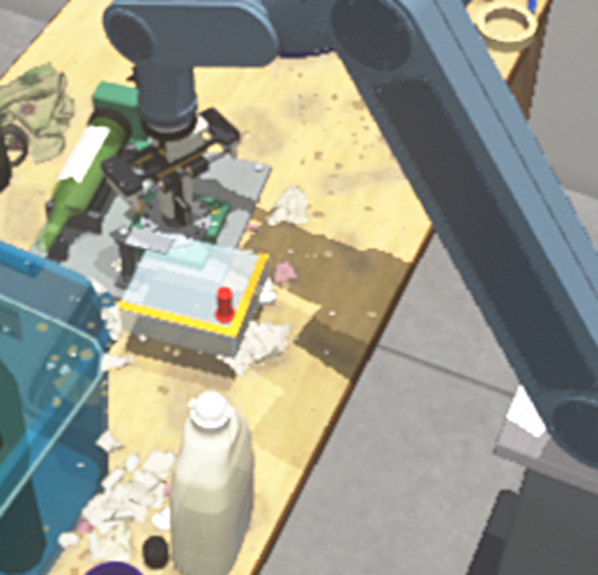

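The guard stands open with its handle at crop (225,305), the jug is upright, and the gripper holds the bar. Total turn is 1.256 rad, so I'm handing in.

```bash
python3 -c "
from plant import bot
print(bot.job_done())"
```

```text
the job is handed in; nothing more can be done
None
```

I've handed the job in: the guard is open to about 1.6 rad, and the knob was turned 1.256 rad in three clicks (third stop is 1.257) and is still gripped at 35 N. The jug was standing in the last picture. The cup and spray bottle were out of that view, but the arm never went near them. The hand-in gave no verdict.

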